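# Pack two offcuts in the bundling press and hold it drawn to the mark

### The arm

A 6-joint arm with a two-finger parallel gripper is mounted at the origin on the work surface; the furniture and walls round the work are solid. World frame = base frame: x ahead of the robot, y to its left, z up, the work surface at z = 0. Lengths are in mm, angles in rad, forces in N, time in s.
With the tool pointing down it reaches from about 275 to 1000 mm from the base axis. Payload 8.4 kg.
Tool frame: the origin (TCP) lies between the finger pads; the fingertips stand 22 mm ahead of it and the grasp point (between the pads) lies 3 mm ahead of it; z points along the fingers, y is the line along which they close (so a half turn about z gives the same grasp; the last joint's range is limited). The gripper opens to 85 mm and grips with 20 to 120 N. Pads are 22 mm wide; open, the fingers measure 114 mm over their backs; the gripper's body (76 mm by 85 mm) begins 54 mm behind the grasp point. The pads swing forward as they close: fully open they stand 13 mm farther back than shut.
Start: joints at [1.143, 0.353, 1.633, -0, 1.155, -0.002], TCP at [258.155, 569.196, 253.281] pointing down, gripper open.
Joint ranges: [-2.63, 2.63], [-0.92, 2.1], [0.06, 2.66], [-1.3, 4.44], [0, 2.69], [-3.02, 3.02]. Speed limits (rad/s): [2.22, 2.22, 2.79, 3.14, 3.14, 3.14].

### API

Orientations are given as [roll, pitch, yaw] about the fixed x, y, z axes, in that order (R = Rz(yaw) Ry(pitch) Rx(roll)).
In Python, from rig import r, grab_frame gives the robot as it stands.
- The arm moves only by the shell command python3 -m inch 'ROWS' [FORCE]. ROWS is JSON, a list of rows, each a list of 7 numbers: the turn, a rotation vector about the tool's x, y, z as a fraction of full scale, then the shift along the tool's x, y, z as a fraction of full scale, then the closure, from 0 (fully open) to 1 (shut). In form: [[rx, ry, rz, dx, dy, dz, fingers], ...]. A call has 1 to 8 rows; each row shifts and turns the commanded pose from where the row before left it, along the tool's axes as they then stand; what a row does not reach is not made up. Full scale, the value 1, is 2.5 cm for a shift and pi rad for a turn. A row lasts 1/12 s, in which the tool goes at most 41.7 mm and 7.16 degrees, less where a joint would pass 70% of its speed; a pose out of reach is approached as far as the arm can. A call with a number of a shift or a turn outside -1 to 1 is refused whole. A call with a gripper value outside its range is refused whole. The fingers move at their own pace and stop on an object; FORCE is the grip in N (left out, the last holds). Time passes only in rows, so rows that do not move let the fingers close. It gives the time, the measured TCP pose, the force, the opening and the grip force at its end, in the units of the state.
- r.sense(): the state, without advancing time (a new reading comes with each control period).
- grab_frame(name): name is "scene" or "top" or "wrist"; returns a dict with "pixels" (400x640x3 uint8, red, green, blue), "z_map" (400x640 float32, mm along the optical axis (not along the pixel's ray), 0 where there is no reading), "vertical_fov" (degrees; the focal length in pixels is half the picture's height over the tangent of half this angle, whatever the lens; pixels are square), "cx", "cy" (the principal point, pixels), "dist" ([k1, k2, p1, p2, k3] as OpenCV has them; the pictures are not rectified), "cam_to_world" (4x4, takes a point from camera to world coordinates). Camera axes: x right, y down, z forward; pixel columns grow to the right and rows downward; lengths in mm; the calibration is good to about 2 mm. A picture is of the moment at which its call begins.
- r.sign_off(): hands the job in; it is judged then, once.
The state is a dict: "clock": time; "qpos": joint angles; "qvel": joint speeds; "joint_efforts": joint torques, N m; "eef_pos": TCP position; "tcp_rot": TCP orientation; "contact_force": force on the tool from outside, world axes, zero at the start; "wrist_torque": the same for the moment, N m; "opening": opening from 0.0 (shut) to 1.0 (fully open); "grasp_force": force on a finger pad.
Only numpy, scipy, OpenCV 4.12 (cv2) and the standard library are available. Lean on these libraries where they do the work, as an engineer would, in place of code of your own. Each camera call takes 0.05 s, during which the arm holds its last target. There are 200 camera calls.

### The job

Lay the two loose timber offcuts flat in the bundling press, side by side with their long sides running across the tray, parallel to the presser board, and let go of them. Then take the bar of the sprung presser and draw it towards the near end until the presser's front face is level with the dark line across the tray floor and side walls, so that the offcuts are packed together for taping; finish still gripping the bar and holding it at the line, as it springs back if let go. Leave the tape measure and the sanding block where they lie.

Things in the scene. Friction and masses are not known exactly. Their poses are not given: they have to be found in the camera images.
- press: Bundling press fixed to the bench: shallow wooden tray on a plywood base 310 x 204 mm. Origin on the bench surface, midway across, below the inner face of the near end stop; x runs along the tray away from that stop and the robot, y across to its left, z up. Tray floor at z = 8 mm, 134 mm wide inside. Side walls (and a spring strut outside each) 10 mm thick, rising to z = 28 mm.
- press_bay (a point): Tray floor, midway across, at the inner face of the near end stop (press x = 0, z = 8 mm); axes as the press. The stop (10 mm thick, to z = 28 mm) is two corner pieces with a gap of 70 mm between them (y -35 to +35) where a finger can pass. Free length from the stop to the presser: 190 mm at rest, 116 mm at the mark.
- press_mark (a point): Point on the mark, a dark line 4 to 5 mm wide across the tray floor and over both side walls; midway across, at wall-top height (press x = 116 mm, z = 28 mm); axes as the press.
- presser_face (a point): Middle of the presser's front face (the upright board facing the near stop, 130 mm wide, from just over the floor to z = 43 mm), given at wall-top height; axes as the press. At rest it lies 74 mm beyond press_mark.
- presser_bar (a point): Centre of the presser's round wooden pull bar, 18 mm thick, lying along press y, axis at z = 66 mm (top 75), 54 mm behind the front face. Free for 78 mm between its end cheeks; 31 mm clear between it and the front board, 36 mm below it. Grip it from above, one finger on each side along press x. Moves with the presser; axes as the press.
- presser (a joint): Travel of the presser towards the near stop in m: 0 at rest (far end), 0.074 with its face level with the mark, at most 0.088. A spring pushes it back with about 4 N at rest, 10 N at the mark. The offcuts (60 + 50 mm) fit at the mark with 6 mm to spare; the presser slides them along the floor.
- wide_offcut_center (a point): The wider, thicker timber offcut, a plain block 110 long, 60 wide, 32 thick (mm), starting flat on the bench on either side of the press; this point is its centre, x along its width, y along its length, z up. About 0.1 to 0.2 kg.
- narrow_offcut_center (a point): The narrower timber offcut, a plain block 120 long, 50 wide, 26 thick (mm), starting flat on the bench on either side of the press; this point is its centre, x along its width, y along its length, z up. About 0.1 to 0.2 kg.
- wide_offcut: The same wider offcut; origin at the centre of its underside.
- narrow_offcut: The same narrower offcut; origin at the centre of its underside.
- tape_measure_center (a point): Pocket tape measure, 36 x 82 x 66 mm, standing on the bench to the left of the press; its centre. Leave alone.
- sanding_block_center (a point): Cork sanding block, 63 x 111 x 36 mm, flat on the bench to the right of the press, before the vice; its centre. Leave alone.
Mind the look-alikes: they are no part of the job. What is shaped like the wide_offcut but blue is not meant. Leave any pink look-alike of the narrow_offcut alone.

How it is judged (in metres and radians):
On the way:
1. both offcuts lie flat and crosswise in the tray, let go of, with the presser still at rest (x of wide_offcut_center in the frame of press between 0.02 and 0.165 m and y of wide_offcut_center in the frame of press between -0.03 and 0.03 m and z of wide_offcut_center in the frame of press between 0.012 and 0.031 m and angle between the z axis of each of wide_offcut_center, narrow_offcut_center and the z axis of press, either way round below 0.12 rad and angle between the y axis of each of wide_offcut_center, narrow_offcut_center and the y axis of press, either way round below 0.35 rad and contact force between the fingers and wide_offcut below 0.5 N and x of narrow_offcut_center in the frame of press between 0.02 and 0.165 m and y of narrow_offcut_center in the frame of press between -0.03 and 0.03 m and z of narrow_offcut_center in the frame of press between 0.012 and 0.031 m and contact force between the fingers and narrow_offcut below 0.5 N and value of joint presser below 0.012 m), for 0.2 s.
At the end, for the whole second after the job is handed in: Presser front face within 5 mm of the mark (joint 0.069-0.079), still, held by the fingers (over 4 N); both offcuts flat (0.12 rad) and crosswise (0.2 rad) on the tray floor between presser and near stop, middles within 30 mm of the midline, not touched by the fingers (value of joint presser between 0.069 and 0.079 m and velocity of joint presser between -0.01 and 0.01 m/s and contact force between the fingers and presser above 4 N and x of wide_offcut_center in the frame of press between 0.02 and 0.1 m and y of wide_offcut_center in the frame of press between -0.03 and 0.03 m and z of wide_offcut_center in the frame of press between 0.012 and 0.031 m and angle between the z axis of each of wide_offcut_center, narrow_offcut_center and the z axis of press, either way round below 0.12 rad and angle between the y axis of each of wide_offcut_center, narrow_offcut_center and the y axis of press, either way round below 0.2 rad and contact force between the fingers and wide_offcut below 0.5 N and x of narrow_offcut_center in the frame of press between 0.02 and 0.1 m and y of narrow_offcut_center in the frame of press between -0.03 and 0.03 m and z of narrow_offcut_center in the frame of press between 0.012 and 0.031 m and contact force between the fingers and narrow_offcut below 0.5 N); the arm keeps its last pose, push and grip.
It fails at once if the tape measure or sanding block is moved by more than 30 mm (distance of any of tape_measure_center, sanding_block_center from where it was at the start of the episode above 0.03 m).
It also fails if it takes over 64 s, if anything falls off the work surface, if the arm or the gripper's body presses on something with over 40 N, if the wrist force passes 120 N, or if a joint passes its speed limit or range.

## Working session

There is one attempt and no reset: what is moved stays moved. The work goes in short steps, Python scripts to look and compute and a shell command to move; the robot and the scene stay as the last step left them, time stands still between calls to the robot, and variables do not carry over. Pictures are saved under pics/ and viewed, at most 10 in all, crops included, and the job is handed in when it is done.

```bash
ls; mkdir -p pics; cat > h.py <<'E'
import numpy as np, cv2
from rig import r, grab_frame
def K(f):
    F=200/np.tan(np.radians(f["vertical_fov"])/2)
    return np.array([[F,0,f["cx"]],[0,F,f["cy"]],[0,0,1.]])
def cloud(f):
    v,u=np.mgrid[0:400,0:640]
    p=cv2.undistortPoints(np.stack([u,v],-1).reshape(-1,1,2).astype(np.float64),K(f),np.array(f["dist"])).reshape(400,640,2)
    z=f["z_map"].astype(float); T=np.array(f["cam_to_world"])
    P=np.stack([p[...,0]*z,p[...,1]*z,z],-1)@T[:3,:3].T+T[:3,3]
    P[z<=0]=np.nan
    return P
def save(f,n,box=None,s=1):
    im=f["pixels"][...,::-1]
    if box: im=im[box[1]:box[3],box[0]:box[2]]
    cv2.imwrite("pics/"+n,cv2.resize(im,None,fx=s,fy=s,interpolation=cv2.INTER_CUBIC))
E
python3 - <<'E'
from h import *
for n in("top","scene"):
    f=grab_frame(n);save(f,n+"1.png");np.savez("pics/"+n,px=f["pixels"],P=cloud(f))
print(r.sense())
E
```

```text
pics
{'clock': 0.1, 'qpos': array([ 1.14257853e+00,  3.53587935e-01,  1.63403787e+00,  1.05465250e-05,
        1.15520494e+00, -2.39315249e-03]), 'qvel': array([ 0.00215463, -0.00197988, -0.00219338,  0.00090837,  0.00071052,
       -0.00157222]), 'joint_efforts': array([ 1.91376879e-03, -6.06357265e+01, -3.42818356e+01,  9.53488075e-05,
        4.00714649e-03,  4.15816203e-05]), 'eef_pos': array([258.00152987, 568.83529877, 252.64045699]), 'tcp_rot': array([-3.14035459e+00, -1.26064098e-05,  2.71576374e+00]), 'contact_force': array([-0.16650899, -0.74779049, -0.17598701]), 'wrist_torque': array([-0.00794581,  0.02480436, -0.03387657]), 'grasp_force': 0.0, 'opening': 1.0040318601548555}
```

View pics/top1.png

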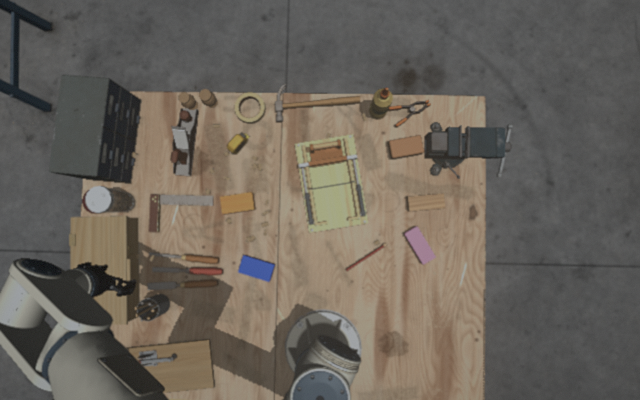

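View pics/scene1.png

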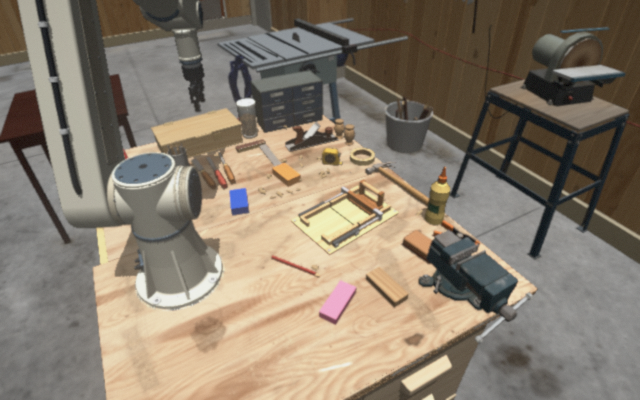

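Candidates in the top view:
- Wide offcut: orange-brown block at (237,203). The blue block at (257,267) is a decoy.
- Narrow offcut: wood block at (427,202). The pink block at (420,244) is a decoy, and the brown block at (406,147), before the vice, is the sanding block.
- The press is at (332,183). The yellow thing at (237,142) is the tape measure.

I'll measure these and check the choice in one crop.

```bash
python3 - <<'E'
from h import *
d=np.load("pics/top.npz");P=d["P"];px=d["px"]
cv2.imwrite("pics/crop1.png",cv2.resize(px[120:280,200:460,::-1],None,fx=3,fy=3,interpolation=cv2.INTER_CUBIC))
print("bench z",np.nanmedian(P[290:330,430:470,2]))
for n,(u0,v0,u1,v1),zmin in [("wide",(212,185,262,222),18),("narrow",(400,186,452,218),14),("blue",(232,250,282,286),18),("pink",(396,220,442,270),14),("sand",(384,132,424,162),18),("tape",(222,128,252,158),20)]:
    Q=P[v0:v1,u0:u1].reshape(-1,3);Q=Q[Q[:,2]>zmin]
    (c,s,a)=cv2.minAreaRect(Q[:,:2].astype(np.float32)); print(n,len(Q),np.round(c,1),np.round(s,1),round(a,1),"z",np.median(Q[:,2]).round(1),Q.mean(0).round(1))
# press
Q=P[125:240,285:375]
for lo,hi in((4,14),(22,34),(36,90)):
    m=(Q[...,2]>lo)&(Q[...,2]<hi);q=Q[m];c,s,a=cv2.minAreaRect(q[:,:2].astype(np.float32));print("press",lo,hi,len(q),np.round(c,1),np.round(s,1),round(a,1))
E
```

```text
bench z -1.3334843354081158
wide 582 [466.  297.5] [ 85.9 108.8] 10.6 z 29.6 [477.9 298.5  29.5]
narrow 553 [ 494.8 -333.3] [ 50.  123.8] 6.1 z 24.4 [ 494.5 -331.9   24.4]
blue 607 [262.1 227. ] [111.2  60.3] 74.2 z 29.8 [262.3 226.6  29.7]
pink 570 [ 351.1 -313.1] [120.5  50.4] 32.0 z 24.3 [ 351.3 -312.4   24.2]
sand 632 [ 679.9 -262.2] [ 63.2 111.5] 11.8 z 32.4 [ 678.4 -260.7   32.2]
tape 266 [680.  301.7] [36.3 73.4] 46.7 z 57.3 [677.5 299.6  52.7]
press 4 14 3002 [560.3  -9.1] [391.2 301. ] 1.7
press 22 34 819 [557.2 -12.3] [275.3 191. ] 10.8
press 36 90 437 [649.7   4.3] [ 66.  195.4] 10.7
```

View pics/crop1.png

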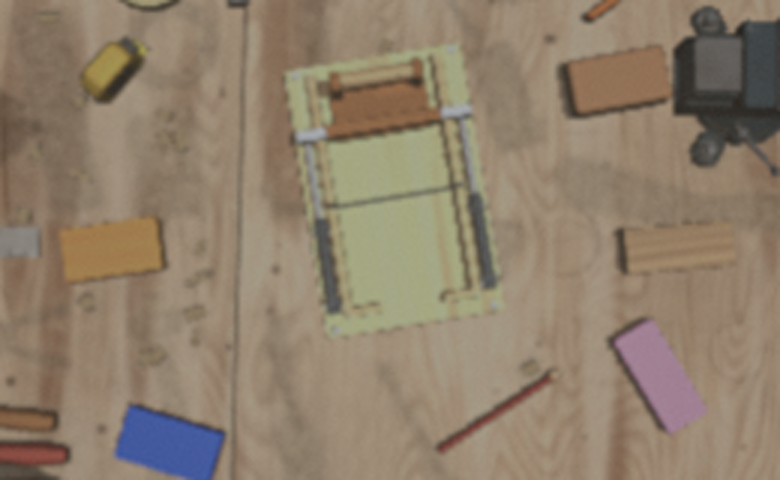

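The crop confirms the wide offcut (orange-brown) at (113,248) and the narrow one (striped wood) at (680,247). The mark runs across at (390,195) and the bar is at (377,72). Next I'll refine the press frame and the wide offcut's pose.

```bash
python3 - <<'E'
from h import *
d=np.load("pics/top.npz");P=d["P"];px=d["px"]
def rect(Q): 
    c,s,a=cv2.minAreaRect(Q[:,:2].astype(np.float32));return np.round(c,1),np.round(s,1),round(a,1)
m=np.zeros((400,640),bool);m[185:222,215:258]=1
m&=(np.abs(P[...,2]-29.6)<3); m=cv2.morphologyEx(m.astype(np.uint8),cv2.MORPH_OPEN,np.ones((5,5)))>0
print("wide",rect(P[m]))
hsv=cv2.cvtColor(px,cv2.COLOR_RGB2HSV).astype(int)
m=np.zeros((400,640),bool);m[125:240,285:375]=1
print("base hsv",hsv[215,345],hsv[205,330],"bench",hsv[240,330])
b=m&(hsv[...,0]>23)&(hsv[...,0]<40)&(hsv[...,1]>60)&(P[...,2]<14)&(P[...,2]>-1)
b=cv2.morphologyEx(b.astype(np.uint8),cv2.MORPH_OPEN,np.ones((3,3)))>0
print("base",b.sum(),rect(P[b]))
# mark: dark pixels on tray floor
k=m&(px.max(-1)<110)&(P[...,2]<40);k[:178]=0;k[195:]=0;k[:,:308]=0;k[:,354:]=0
q=P[k];print("mark",k.sum(),q.mean(0).round(1),np.degrees(np.arctan(np.polyfit(q[:,1],q[:,0],1)[0])))
t=m&(P[...,2]>60);print("bar",rect(P[t]),np.median(P[t],0))
f=m&(P[...,2]>36)&(P[...,2]<50);print("board",rect(P[f]))
E
```

```text
wide (array([459.5, 292. ]), array([16.9, 17.3]), 1.2)
base hsv [ 33  50 168] [ 33  53 167] bench [ 17  66 155]
base 51 (array([558.5, -65.4]), array([109.7,  12.7]), 3.0)
mark 17 [543.8 -25.2  16.7] -12.022571071669859
bar (array([671.1,   8.4]), array([ 22.4, 102.5]), 10.7) [670.06503357   9.72904739  71.89234569]
board (array([639.8,   2.6]), array([ 45.3, 195.4]), 11.1)
```

```bash
python3 - <<'E'
from h import *
d=np.load("pics/top.npz");P=d["P"];px=d["px"]
def rect(Q): 
    c,s,a=cv2.minAreaRect(Q[:,:2].astype(np.float32));return np.round(c,1),np.round(s,1),round(a,1)
hsv=cv2.cvtColor(px,cv2.COLOR_RGB2HSV).astype(int)
print(hsv[203,237],P[203,225:250:6,2].round(1))
m=np.zeros((400,640),bool);m[185:222,212:262]=1
m&=(hsv[...,1]>130)&(P[...,2]>20); 
n,l,st,_=cv2.connectedComponentsWithStats(m.astype(np.uint8));m=l==1+st[1:,4].argmax()
Q=P[m];print("wide",m.sum(),rect(Q),Q.mean(0).round(1),np.percentile(Q[:,2],[5,50,95]))
m=np.zeros((400,640),bool);m[125:240,285:375]=1
b=m&(hsv[...,0]>26)&(hsv[...,0]<42)&(hsv[...,1]>35)&(P[...,2]<16)
n,l,st,_=cv2.connectedComponentsWithStats(b.astype(np.uint8));b=l==1+st[1:,4].argmax()
print("base",b.sum(),rect(P[b]))
g=px.max(-1)
k=[]
for u in range(312,352,4):
    v=180+g[180:196,u].argmin(); k.append(P[v,u]); print(u,v,g[v,u],P[v,u].round(0))
E
```

```text
[ 18 130 161] [30.2 28.1 29.4 27.5 31.5]
wide 285 (array([482.4, 299. ]), array([ 47.7, 103.4]), 10.3) [484.  306.2  29.8] [25.38761601 29.72312044 33.84292551]
base 2308 (array([507.5,  -5.6]), array([218.4, 163.5]), 9.8)
312 188 108 [536.  49.   6.]
316 188 125 [536.  35.   2.]
320 187 122 [540.  21.   8.]
324 186 127 [543.   8.  10.]
328 186 125 [544.  -6.   7.]
332 185 121 [548. -19.   2.]
336 184 127 [551. -33.   9.]
340 184 125 [551. -46.   9.]
344 183 121 [555. -60.   7.]
348 182 125 [559. -73.   5.]
```

```bash
python3 -m inch '[[0,0,0,-0.96,-0.48,0.15,0],[0,0,0,-0.96,-0.48,0.15,0],[0,0,0,-0.96,-0.48,0.15,0],[0,0,0,-0.96,-0.48,0.15,0],[0,0,0,-0.96,-0.48,0.15,0],[0,0,0,-0.96,-0.48,0.15,0],[0,0,0,-0.96,-0.48,0.15,0],[0,0,0,-0.96,-0.48,0.15,0]]' 40
python3 -m inch '[[0,0,0,-0.96,-0.48,0.15,0],[0,0,0,-0.96,-0.48,0.15,0],[0,0,0,-0.96,-0.48,0.15,0],[0,0,0,-0.96,-0.48,0.15,0],[0,0,0,-0.96,-0.48,0.15,0]]'
python3 -m inch '[[0,0,0.039,0,0,0,0],[0,0,0.039,0,0,0,0],[0,0,0.039,0,0,0,0],[0,0,0.039,0,0,0,0],[0,0,0.039,0,0,0,0],[0,0,0.039,0,0,0,0],[0,0,0.039,0,0,0,0],[0,0,0.039,0,0,0,0]]'
python3 - <<'E'
from h import *
f=grab_frame("wrist");save(f,"w1.png");P=cloud(f);np.savez("pics/w1",px=f["pixels"],P=P)
s=r.sense();print(s["eef_pos"],s["tcp_rot"],f["cam_to_world"])
E
```

```text
clock: 0.77
eef_pos: [393.9, 401.2, 222.9]
tcp_rot: [-3.141, -0.0, 2.716]
contact_force: [0.5, 0.1, 0.4]
opening: 0.996
grasp_force: 0.0
clock: 1.18
eef_pos: [478.3, 297.0, 204.1]
tcp_rot: [-3.141, -0.0, 2.716]
contact_force: [-0.0, 0.4, -0.3]
opening: 1.005
grasp_force: 0.0
clock: 1.85
eef_pos: [477.6, 298.1, 204.2]
tcp_rot: [-3.141, 0.0, 1.73]
contact_force: [0.9, 0.6, 0.5]
opening: 1.001
grasp_force: 0.0
[477.66550052 298.09084359 204.210789  ] [-3.14095478e+00  2.83657292e-04  1.72044697e+00] [[ 9.87625807e-01  1.50138737e-01  4.53169487e-02  4.66136564e+02]
 [ 1.56826639e-01 -9.43972697e-01 -2.90380702e-01  3.72535531e+02]
 [-8.19429615e-04  2.93894380e-01 -9.55837550e-01  3.24124057e+02]
 [ 0.00000000e+00  0.00000000e+00  0.00000000e+00  1.00000000e+00]]
```

View pics/w1.png

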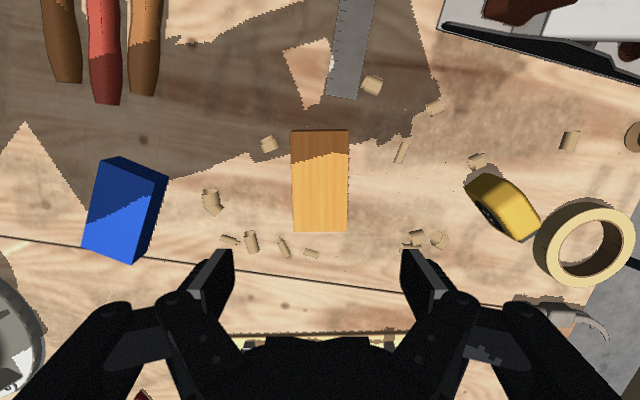

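The wrist view shows the orange offcut at about (320,180), lined up between the fingers. Its edges are at columns 291 and 349, rows 130 and 232.

```bash
cat >> h.py <<'E'
def onplane(f,uv,z):
    p=cv2.undistortPoints(np.array(uv,float).reshape(-1,1,2),K(f),np.array(f["dist"])).reshape(-1,2)
    T=np.array(f["cam_to_world"]);d=np.c_[p,np.ones(len(p))]@T[:3,:3].T;t=(z-T[2,3])/d[:,2]
    return T[:3,3]+d*t[:,None]
def toolmove(s,dw):
    from scipy.spatial.transform import Rotation as R
    return R.from_euler("xyz",s["tcp_rot"]).inv().apply(dw)
E
python3 - <<'E'
from h import *
f=grab_frame("wrist");P=cloud(f);z=P[...,2]
m=np.zeros((400,640),bool);m[110:245,275:365]=1
q=P[m&(z>24)];print(np.percentile(q[:,2],[5,50,95]));c,s,a=cv2.minAreaRect(q[:,:2].astype(np.float32));print(c,s,a)
C=onplane(f,[(291,130),(349,130),(349,232),(293,232)],32);print(C.round(1),C.mean(0))
S=r.sense();print(S["eef_pos"],S["tcp_rot"],toolmove(S,[c[0]-S["eef_pos"][0],c[1]-S["eef_pos"][1],-176]))
E
```

```text
[29.7459863  30.90458182 32.06444263]
(479.8497314453125, 299.8326721191406) (60.03470993041992, 110.1694564819336) 9.832763671875
[[443.7 350.8  32. ]
 [501.1 359.4  32. ]
 [521.1 250.4  32. ]
 [459.4 241.1  32. ]] [481.297352  300.4064297  32.       ]
[477.66109434 298.1030913  204.22942901] [-3.14098053e+00  2.52541784e-04  1.73331895e+00] [  1.39709692   2.54738897 175.99812644]
```

```bash
python3 -m inch '[[0,0,0,0.05,0.1,1,0],[0,0,0,0,0,1,0],[0,0,0,0,0,1,0],[0,0,0,0,0,1,0],[0,0,0,0,0,1,0],[0,0,0,0,0,1,0],[0,0,0,0,0,0.6,0],[0,0,0,0,0,0.4,0]]'
python3 -m inch '[[0,0,0,0,0,0,1],[0,0,0,0,0,0,1],[0,0,0,0,0,0,1],[0,0,0,0,0,0,1],[0,0,0,0,0,0,1],[0,0,0,0,0,0,1],[0,0,0,0,0,0,1],[0,0,0,0,0,0,1]]' 40
```

```text
clock: 2.62
eef_pos: [479.1, 299.2, 27.4]
tcp_rot: [-3.139, 0.001, 1.74]
contact_force: [0.5, -0.1, 0.5]
opening: 1.002
grasp_force: 0.0
clock: 3.28
eef_pos: [480.5, 300.2, 30.2]
tcp_rot: [3.141, -0.0, 1.736]
contact_force: [-0.8, -0.1, 6.7]
opening: 0.695
grasp_force: 45.1
```

```bash
python3 -m inch '[[0,0,0,0,0,-0.3,1],[0,0,0,0,0,-0.9,1],[0,0,0,0,0,-1,1],[0,0,0,0,0,-1,1],[0,0,0,0,0,-1,1],[0,0,0,-0.6,-0.1,-1,1],[0,0,0,-1,-0.2,0,1],[0,0,0,-1,-0.2,0,1]]'
python3 -m inch '[[0,0,0,-1,-0.2,0,1],[0,0,0,-1,-0.2,0,1],[0,0,0,-1,-0.2,0,1],[0,0,0,-1,-0.2,0,1],[0,0,0,-1,-0.2,0,1],[0,0,0,-1,-0.2,0,1],[0,0,0,-1,-0.2,0,1],[0,0,0,0,0,0,1]]'
python3 - <<'E'
from h import *
f=grab_frame("wrist");save(f,"w2.png")
s=r.sense();print(s["eef_pos"],s["tcp_rot"])
E
```

```text
clock: 3.95
eef_pos: [479.3, 233.9, 161.7]
tcp_rot: [3.138, -0.001, 1.737]
contact_force: [0.5, 0.0, -2.2]
opening: 0.691
grasp_force: 44.3
clock: 4.62
eef_pos: [471.9, 52.1, 159.7]
tcp_rot: [-3.141, 0.001, 1.734]
contact_force: [-0.6, 0.3, -1.1]
opening: 0.693
grasp_force: 44.2
[472.24790322  53.6520427  159.81415515] [-3.14134779e+00  1.99367934e-04  1.73288896e+00]
```

View pics/w2.png

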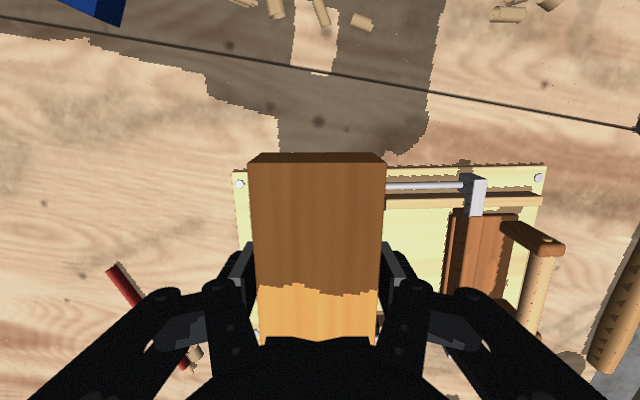

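The block hangs straight in the grip. The press's left base corners are at (234,170) and (547,165), the presser board's top-left front corner is at (453,209), and the bar runs from (548,258) to (530,335).

```bash
python3 - <<'E'
from h import *
f=grab_frame("wrist")
A=onplane(f,[(234,170),(547,166)],8);B=onplane(f,[(453,209)],43);print(A.round(1),B.round(1),np.degrees(np.arctan2(*(A[1]-A[0])[1::-1])),np.linalg.norm(A[1]-A[0]))
# depth: wall top left, bar
P=cloud(f);z=P[...,2]
W=P[194:206,390:460].reshape(-1,3);W=W[(W[:,2]>22)&(W[:,2]<34)];print("wall",len(W),cv2.minAreaRect(W[:,:2].astype(np.float32)))
t=np.zeros(z.shape,bool);t[225:345,490:570]=1;t&=(z>60)&(z<85);q=P[t];print("bar",len(q),cv2.minAreaRect(q[:,:2].astype(np.float32)),q[:,2].max())
E
```

```text
[[389.8  61.2   8. ]
 [689.2 113.9   8. ]] [[592.1  65.8  43. ]] 9.997458329692494 304.05677733788497
wall 521 ((573.0416870117188, 63.754791259765625), (65.92648315429688, 6.562309741973877), 10.026037216186523)
bar 2453 ((673.270263671875, 11.78853988647461), (23.130212783813477, 96.1630630493164), 12.855921745300293) 76.47821507463775
```

```bash
python3 -m inch '[[0,0,-0.006,-0.8,-0.16,0,1],[0,0,0,-0.82,-0.16,0,1],[0,0,0,-0.82,-0.15,0,1],[0,0,0,-0.82,-0.15,0,1],[0,0,0,0,0,1,1],[0,0,0,0,0,1,1],[0,0,0,0,0,1,1],[0,0,0,0,0,0,1]]'
python3 - <<'E'
from h import *
f=grab_frame("wrist");save(f,"w3.png");g=grab_frame("top");save(g,"t3.png",(280,120,380,240),5)
s=r.sense();print(s["eef_pos"],s["tcp_rot"],s["contact_force"])
E
```

```text
clock: 5.38
eef_pos: [469.5, -26.6, 81.3]
tcp_rot: [-3.136, -0.002, 1.755]
contact_force: [-0.5, 0.1, -2.2]
opening: 0.691
grasp_force: 44.6
[471.57040103 -26.81934443  84.39630785] [-3.13964297e+00 -6.25532688e-04  1.75532786e+00] [ 0.38689699  0.67973686 -1.14089474]
```

View pics/w3.png

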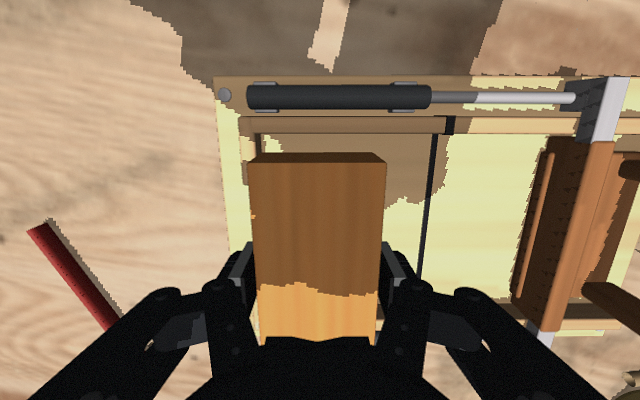

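Aligned over the tray. The mark on the left wall top is at (449,124), the wall's inner top edge at row 133, and the stop corner's inner edge at about (262,145).

```bash
python3 - <<'E'
from h import *
f=grab_frame("wrist")
M=onplane(f,[(449.5,125),(350,133),(262,142),(430,210)],[28,28,28,8]);print(M.round(1))
S=r.sense();print(S["eef_pos"])
a=np.radians(10.4);c,s=np.cos(a),np.sin(a)
for p in list(M)+[S["eef_pos"]]: print((c*p[0]+s*p[1]).round(1),(-s*p[0]+c*p[1]).round(1))
E
```

```text
[[537.8  54.   28. ]
 [480.   38.4  28. ]
 [428.2  23.3  28. ]
 [551.8  -5.6   8. ]]
[472.4008742  -26.95780293  85.26363533]
538.8 -44.0
479.0 -48.9
425.4 -54.4
541.7 -105.1
459.8 -111.8
```

```bash
python3 -m inch '[[0,0,0,-0.14,0,0.5,1],[0,0,0,0,0,0.5,1],[0,0,0,0,0,0.4,1],[0,0,0,0,0,0.3,1],[0,0,0,0,0,0.14,1],[0,0,0,0,0,0,1],[0,0,0,0,0,0,1]]'
python3 -m inch '[[0,0,0,0,0,0,0.17],[0,0,0,0,0,0,0.17],[0,0,0,0,0,0,0.17],[0,0,0,0,0,0,0.17],[0,0,0,0,0,-0.6,0.17],[0,0,0,0,0,-1,0.17],[0,0,0,0,0,-1,0.17],[0,0,0,0,0,-1,0.17]]'
python3 -m inch '[[0,0,0,0,0,-0.6,0.17],[0,0,0,0,0,0,0.17],[0,0,0,0,0,0,0.17]]'
python3 - <<'E'
from h import *
f=grab_frame("wrist");save(f,"w4.png")
s=r.sense();print(s["eef_pos"],s["tcp_rot"],s["contact_force"])
P=cloud(f);z=P[...,2];q=P[(z>35)&(z<44)];q=q[(np.abs(q[:,0]-470)<60)&(np.abs(q[:,1]+30)<75)]
print(len(q),np.median(q[:,2]),cv2.minAreaRect(q[:,:2].astype(np.float32)))
E
```

```text
clock: 6.12
eef_pos: [473.0, -30.9, 38.9]
tcp_rot: [3.141, 0.0, 1.755]
contact_force: [-0.5, 0.2, -2.6]
opening: 0.689
grasp_force: 44.7
clock: 6.78
eef_pos: [472.2, -31.0, 129.4]
tcp_rot: [-3.141, -0.0, 1.754]
contact_force: [0.7, -0.4, 0.4]
opening: 0.829
grasp_force: 0.0
clock: 7.03
eef_pos: [473.0, -31.1, 144.2]
tcp_rot: [3.14, 0.001, 1.755]
contact_force: [-0.2, 0.5, 0.1]
opening: 0.83
grasp_force: 0.0
[472.32648316 -31.04515926 143.24478992] [3.14148236e+00 6.59129613e-05 1.75448696e+00] [-0.31338052 -0.21069109 -0.27478209]
9036 39.31580033757045 ((472.88934326171875, -30.915935516357422), (60.079139709472656, 109.81909942626953), 10.704378128051758)
```

View pics/w4.png

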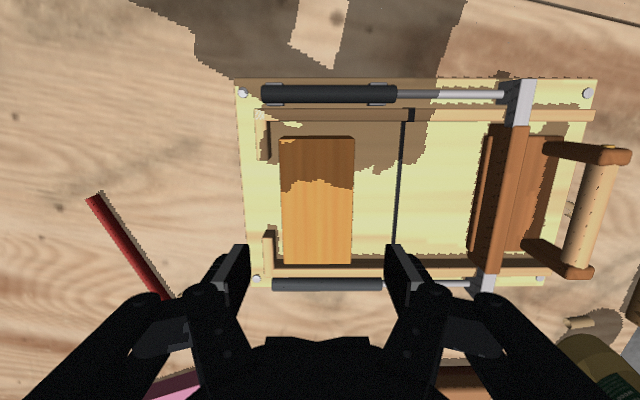

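The wide offcut lies flat in the tray at (317,200), clear of the stop. The mark on the wall is at (411,115), and the bar runs from (605,160) to (575,265). I'll refine the press from this view and plan the narrow offcut.

```bash
python3 - <<'E'
from h import *
f=grab_frame("wrist")
a=np.radians(10.6);c,s=np.cos(a),np.sin(a)
def pr(n,p):
    for q in np.atleast_2d(p): print(n,q.round(1),(c*q[0]+s*q[1]).round(1),(-s*q[0]+c*q[1]).round(1))
pr("mark wall",onplane(f,[(411,115)],28));pr("stop",onplane(f,[(270,127),(277,232)],28))
pr("mark floor",onplane(f,[(403,140),(396,240)],8));pr("walls in L/R",onplane(f,[(340,121),(340,262)],28))
P=cloud(f);z=P[...,2]
for lo,hi in((40,50),(62,85)):
    q=P[(z>lo)&(z<hi)];q=q[(q[:,0]>580)&(np.abs(q[:,1])<90)&(q[:,0]<720)];r_=cv2.minAreaRect(q[:,:2].astype(np.float32));print(lo,len(q),r_,q[:,2].max());pr("",np.r_[r_[0],0])
    A=c*q[:,0]+s*q[:,1];print(np.percentile(A,[1,50,99]))
pr("wide",np.array([472.9,-30.9,0]))
E
```

```text
mark wall [533.   53.7  28. ] 533.8 -45.2
stop [424.1  24.2  28. ] 421.3 -54.3
stop [442.6 -65.5  28. ] 423.0 -145.8
mark floor [538.2  32.8   8. ] 535.0 -66.7
mark floor [557.4 -62.    8. ] 536.5 -163.5
walls in L/R [478.4  38.9  28. ] 477.4 -49.8
walls in L/R [504.3 -84.8  28. ] 480.1 -176.2
40 3979 ((649.168212890625, 8.035072326660156), (64.6065444946289, 177.44076538085938), 11.313434600830078) 49.99067783048446
 [649.2   8.    0. ] 639.6 -111.5
[608.32550569 615.23706807 665.48607589]
62 4548 ((672.2044067382812, 7.83428955078125), (23.62319564819336, 102.71548461914062), 10.557657241821289) 76.17135042217544
 [672.2   7.8   0. ] 662.2 -116.0
[651.47100886 657.23232192 671.08819635]
wide [472.9 -30.9   0. ] 459.1 -117.4
```

```bash
python3 -m inch '[[0,0,0,-1,-0.11,-0.3,0],[0,0,0,-1,-0.11,-0.3,0],[0,0,0,-1,-0.11,-0.3,0],[0,0,0,-1,-0.11,-0.3,0],[0,0,0,-1,-0.11,0,0],[0,0,0,-1,-0.11,0,0],[0,0,0,-1,-0.11,0,0],[0,0,0,-1,-0.11,0,0]]'
python3 -m inch '[[0,0,0,-1,-0.11,0,0],[0,0,0,-1,-0.11,0,0],[0,0,0,-1,-0.11,0,0],[0,0,0,-1,-0.11,0,0],[0,0,0.025,0,0,0,0],[0,0,0,0,0,0,0],[0,0,0,0,0,0,0]]'
python3 - <<'E'
from h import *
f=grab_frame("wrist");save(f,"w5.png")
S=r.sense();print(S["eef_pos"],S["tcp_rot"])
P=cloud(f);z=P[...,2];q=P[(z>20)&(z<30)];q=q[(np.abs(q[:,0]-495)<60)&(np.abs(q[:,1]+332)<75)]
c,s,a=cv2.minAreaRect(q[:,:2].astype(np.float32));print(len(q),np.median(q[:,2]),c,s,a)
print(toolmove(S,[c[0]-S["eef_pos"][0],c[1]-S["eef_pos"][1],28-S["eef_pos"][2]]))
E
```

```text
clock: 7.8
eef_pos: [486.7, -232.7, 171.9]
tcp_rot: [-3.14, -0.002, 1.754]
contact_force: [0.8, -0.6, -0.4]
opening: 0.996
grasp_force: 0.0
clock: 8.38
eef_pos: [494.1, -331.5, 171.9]
tcp_rot: [-3.139, -0.002, 1.677]
contact_force: [-0.3, 1.1, 0.3]
opening: 1.001
grasp_force: 0.0
[ 494.21029374 -331.21537515  172.2045416 ] [-3.13977534e+00 -1.74938253e-03  1.67807298e+00]
6027 25.308161649895055 (496.0563659667969, -333.20623779296875) (50.11800003051758, 119.38710021972656) 5.977814197540283
[ -2.42934418   1.88435098 144.19732606]
```

View pics/w5.png

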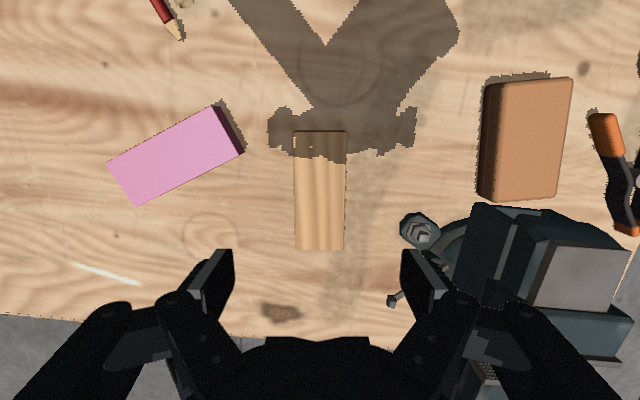

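The narrow offcut is at (320,190), centred between the fingers. The vice knob at (420,230) is clear of the far finger.

```bash
python3 -m inch '[[0,0,0,-0.1,0.07,0.8,0],[0,0,0,0,0,1,0],[0,0,0,0,0,1,0],[0,0,0,0,0,1,0],[0,0,0,0,0,1,0],[0,0,0,0,0,0.6,0],[0,0,0,0,0,0.3,0],[0,0,0,0,0,0,0]]'
python3 -m inch '[[0,0,0,0,0,0,1],[0,0,0,0,0,0,1],[0,0,0,0,0,0,1],[0,0,0,0,0,0,1],[0,0,0,0,0,0,1],[0,0,0,0,0,0,1],[0,0,0,0,0,0,1],[0,0,0,0,0,0,1]]' 40
```

```text
clock: 9.1
eef_pos: [495.8, -332.9, 29.2]
tcp_rot: [-3.139, -0.002, 1.678]
contact_force: [-0.4, 0.4, 0.3]
opening: 0.996
grasp_force: 0.0
clock: 9.77
eef_pos: [497.6, -334.7, 32.5]
tcp_rot: [3.14, 0.001, 1.676]
contact_force: [0.3, 1.6, 5.6]
opening: 0.57
grasp_force: 42.0
```

```bash
python3 -m inch '[[0,0,0,0,0,-0.3,1],[0,0,0,0,0,-0.9,1],[0,0,0,0,0,-1,1],[0,0,0,0,0,-1,1],[0,0,0,0,0,-1,1],[0,0,-0.0255,0,0,-1,1],[0,0,0,0.93,0.35,0,1],[0,0,0,0.93,0.35,0,1]]'
python3 -m inch '[[0,0,0,0.93,0.35,0,1],[0,0,0,0.93,0.35,0,1],[0,0,0,0.93,0.35,0,1],[0,0,0,0.93,0.35,0,1],[0,0,0,0.93,0.35,0,1],[0,0,0,0.93,0.35,0,1],[0,0,0,0.93,0.35,0,1],[0,0,0,0.93,0.35,0,1]]'
python3 -m inch '[[0,0,0,0.93,0.35,0,1],[0,0,0,0.93,0.35,0,1],[0,0,0,0.93,0.35,0,1],[0,0,0,0,0,1,1],[0,0,0,0,0,1,1],[0,0,0,0,0,0.8,1],[0,0,0,0,0,0,1],[0,0,0,0,0,0,1]]'
python3 - <<'E'
from h import *
f=grab_frame("wrist");save(f,"w6.png")
S=r.sense();print(S["eef_pos"],S["tcp_rot"],S["contact_force"],S["opening"])
P=cloud(f);z=P[...,2];print(np.nanmedian(z[160:330,300:340]))
E
```

```text
clock: 10.43
eef_pos: [506.6, -286.4, 164.1]
tcp_rot: [3.138, 0.003, 1.755]
contact_force: [0.1, -0.0, -1.3]
opening: 0.575
grasp_force: 41.8
clock: 11.1
eef_pos: [540.2, -88.6, 162.0]
tcp_rot: [3.141, 0.0, 1.756]
contact_force: [0.6, 0.4, -0.7]
opening: 0.575
grasp_force: 41.8
clock: 11.77
eef_pos: [552.5, -16.3, 91.1]
tcp_rot: [-3.14, -0.0, 1.756]
contact_force: [-0.2, 0.7, -0.0]
opening: 0.573
grasp_force: 41.8
[553.38292933 -16.40452693  92.03365225] [3.14110982e+00 1.40525924e-04 1.75595964e+00] [ 0.31906511 -0.28214138 -0.58570522] 0.5739131727989946
83.88909032723559
```

View pics/w6.png

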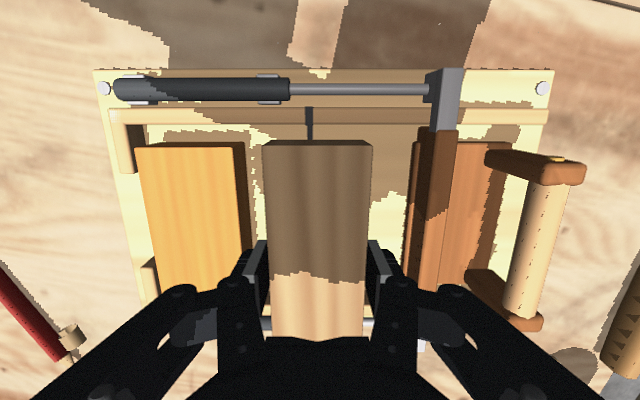

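The narrow offcut hangs at (317,210). It is clear of the wide one, whose far edge is at column 245, and of the presser, at column 410. Lowering it now.

```bash
python3 -m inch '[[0,0,0,0.08,0,0.5,1],[0,0,0,0,0,0.5,1],[0,0,0,0,0,0.5,1],[0,0,0,0,0,0.3,1],[0,0,0,0,0,0.2,1],[0,0,0,0,0,0,1],[0,0,0,0,0,0,1]]'
python3 -m inch '[[0,0,0,0,0,0,0.31],[0,0,0,0,0,0,0.31],[0,0,0,0,0,0,0.31],[0,0,0,0,0,0,0.31],[0,0,0,0,0,-0.6,0.31],[0,0,0,0,0,-1,0.31],[0,0,0,0,0,-1,0.31],[0,0,0,0,0,-1,0.31]]'
python3 -m inch '[[0,0,0,0,0,-0.6,0.31],[0,0,0,0,0,0,0.31],[0,0,0,0,0,0,0.31]]'
python3 - <<'E'
from h import *
f=grab_frame("wrist");save(f,"w7.png")
S=r.sense();print(S["eef_pos"],S["tcp_rot"])
P=cloud(f);z=P[...,2]
a=np.radians(10.6);c,s=np.cos(a),np.sin(a)
A=c*P[...,0]+s*P[...,1];B=-s*P[...,0]+c*P[...,1]
for n,lo,hi,a0,a1 in(("wide",35,44,420,500),("narrow",28,38,495,590),("barzone",60,80,640,700)):
    m=(z>lo)&(z<hi)&(A>a0)&(A<a1)&(np.abs(B+115)<(62 if n!="barzone" else 36));q=P[m];print(n,len(q),np.median(q[:,2]).round(1),cv2.minAreaRect(np.c_[A[m],B[m]].astype(np.float32)),q[:,2].max())
    if n=="barzone": t=m&(z>73.5);print("crest",t.sum(),np.percentile(A[t],[5,50,95]),np.percentile(A[m],[1,99]))
E
```

```text
clock: 12.4
eef_pos: [552.6, -14.4, 40.8]
tcp_rot: [-3.141, -0.0, 1.756]
contact_force: [0.5, 0.2, -1.0]
opening: 0.57
grasp_force: 42.7
clock: 13.07
eef_pos: [552.3, -14.3, 131.9]
tcp_rot: [-3.141, -0.0, 1.756]
contact_force: [1.0, 0.7, -0.3]
opening: 0.693
grasp_force: 0.0
clock: 13.32
eef_pos: [553.2, -14.3, 146.9]
tcp_rot: [3.139, 0.0, 1.756]
contact_force: [-0.1, -0.8, -0.7]
opening: 0.686
grasp_force: 0.0
[552.44673698 -14.30105531 145.8526982 ] [3.14147913e+00 3.96323394e-05 1.75611349e+00]
wide 8278 39.3 ((459.4422607421875, -117.59429931640625), (59.99623489379883, 110.59619903564453), 0.08777761459350586) 41.78800414303666
narrow 7739 33.3 ((540.5202026367188, -114.74014282226562), (120.37288665771484, 50.0677490234375), 89.9599609375) 35.962997734834545
barzone 2533 72.4 ((662.6961059570312, -115.00857543945312), (18.26267433166504, 71.92910766601562), 0.22703535854816437) 75.96337956863951
crest 735 [658.86630424 662.68777517 666.4552933 ] [653.97314651 670.35155989]
```

View pics/w7.png

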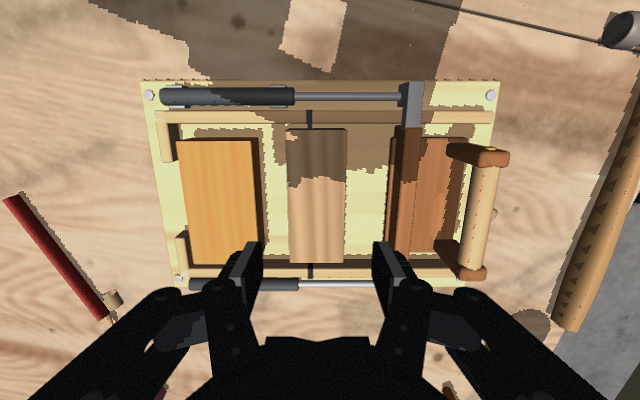

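Both offcuts lie flat and crosswise. Wide is at press x≈41 and narrow at x≈122, and the presser is still at rest. The bar is at (480,215), and depth puts it 122 mm ahead along the press.

```bash
python3 -m inch '[[0,0,0,0.03,0.98,0,0.58],[0,0,0,0,0.98,0,0.58],[0,0,0,0,0.98,0,0.58],[0,0,0,0,0.98,0,0.58],[0,0,0,0,0.97,0,0.58],[0,0,0,0,0,0,0.58],[0,0,0,0,0,0,0.58]]' 60
python3 - <<'E'
from h import *
f=grab_frame("wrist")
S=r.sense();print(S["eef_pos"],S["tcp_rot"],S["opening"])
P=cloud(f);z=P[...,2]
a=np.radians(10.6);c,s=np.cos(a),np.sin(a)
A=c*P[...,0]+s*P[...,1];B=-s*P[...,0]+c*P[...,1];e=S["eef_pos"];print("tcp",c*e[0]+s*e[1],-s*e[0]+c*e[1])
m=(z>60)&(z<80)&(A>640)&(A<700)&(np.abs(B+115)<36);t=m&(z>73);print("bar",m.sum(),cv2.minAreaRect(np.c_[A[m],B[m]].astype(np.float32)),"crest",np.percentile(A[t],[5,50,95]),z[m].max())
m=(z>38)&(z<48)&(A>590)&(A<660)&(np.abs(B+115)<60);print("board",np.percentile(A[m],[1,50,99]))
E
```

```text
clock: 13.95
eef_pos: [672.4, 9.1, 143.9]
tcp_rot: [-3.139, -0.0, 1.756]
contact_force: [-0.7, -0.0, -1.0]
opening: 0.417
grasp_force: 0.0
[671.38361978   8.94227958 144.08963506] [-3.13826384e+00 -5.06117384e-04  1.75630122e+00] 0.42459851792702374
tcp 661.5716371242806 -114.71224093974934
bar 2245 ((662.7467041015625, -115.03643798828125), (17.88849639892578, 72.08224487304688), 0.5649556517601013) crest [658.46300413 662.73181816 666.92576359] 75.88702268106397
board [609.03390536 616.3343513  623.0483553 ]
```

```bash
python3 -m inch '[[0,0,0,0,0.03,0.8,0.58],[0,0,0,0,0,0.7,0.58],[0,0,0,0,0,0.5,0.58],[0,0,0,0,0,0.4,0.58],[0,0,0,0,0,0.3,0.58],[0,0,0,0,0,0.3,0.58],[0,0,0,0,0,0,0.58]]'
python3 -m inch '[[0,0,0,0,0,0,1],[0,0,0,0,0,0,1],[0,0,0,0,0,0,1],[0,0,0,0,0,0,1],[0,0,0,0,0,0,1],[0,0,0,0,0,0,1]]' 60
```

```text
clock: 14.58
eef_pos: [672.6, 9.0, 69.7]
tcp_rot: [-3.14, -0.0, 1.756]
contact_force: [-0.4, 0.1, 0.5]
opening: 0.42
grasp_force: 0.0
clock: 15.08
eef_pos: [672.8, 8.9, 71.6]
tcp_rot: [-3.141, 0.0, 1.756]
contact_force: [-5.5, -1.7, 3.4]
opening: 0.191
grasp_force: 58.9
```

```bash
python3 -m inch '[[0,0,0,0,-0.2,0,1],[0,0,0,0,-0.36,0,1],[0,0,0,0,-0.36,0,1],[0,0,0,0,-0.36,0,1],[0,0,0,0,-0.36,0,1],[0,0,0,0,-0.36,0,1],[0,0,0,0,-0.36,0,1],[0,0,0,0,-0.3,0,1]]'
python3 -m inch '[[0,0,0,0,-0.2,0,1],[0,0,0,0,-0.06,0,1],[0,0,0,0,0,0,1],[0,0,0,0,0,0,1]]'
cat > chk.py <<'E'
from h import *
S=r.sense();e=S["eef_pos"]
a=np.radians(10.6);c,s=np.cos(a),np.sin(a)
print("tcp",c*e[0]+s*e[1],-s*e[0]+c*e[1],e[2],S["opening"],S["grasp_force"],S["contact_force"])
for n in("wrist","top"):
    P=cloud(grab_frame(n));z=P[...,2]
    A=c*P[...,0]+s*P[...,1];B=-s*P[...,0]+c*P[...,1]
    for k,lo,hi,a0,a1,w in(("bar",62,82,560,630,52),("board",38,50,500,560,60),("wide",36,43,415,500,62),("narrow",30,37,470,560,62)):
        m=(z>lo)&(z<hi)&(A>a0)&(A<a1)&(np.abs(B+115)<w)
        if m.sum()>30: print(n,k,m.sum(),np.percentile(A[m],[2,50,98]).round(1),[np.round(x,1) for x in cv2.minAreaRect(np.c_[A[m],B[m]].astype(np.float32))])
E
python3 chk.py
```

```text
clock: 15.75
eef_pos: [610.6, -2.8, 71.7]
tcp_rot: [3.134, 0.001, 1.756]
contact_force: [10.8, 3.3, -10.8]
opening: 0.188
grasp_force: 58.9
clock: 16.08
eef_pos: [604.3, -3.9, 71.7]
tcp_rot: [3.135, 0.001, 1.756]
contact_force: [9.3, 2.9, -8.5]
opening: 0.187
grasp_force: 59.1
tcp 593.2989226524822 -115.03816620652688 71.68729177402034 0.18655736705090697 59.061532616615295 [ 9.32547688  2.88092696 -8.49604103]
wrist bar 7579 [575.5 593.5 611.3] [array([ 592.4, -112.4]), array([96.1, 42.5]), np.float64(78.1)]
wrist board 3605 [540.4 547.7 553.5] [array([546.5, -99.1]), array([88.1, 14.6]), np.float64(89.9)]
wrist wide 17385 [428.3 457.8 486.1] [array([ 456.3, -117.3]), array([110.8,  62.4]), np.float64(89.8)]
wrist narrow 14573 [485.9 509.6 553.3] [array([ 519. , -108.6]), array([ 83.9, 116.1]), np.float64(7.9)]
top bar 45 [581.1 586.5 601.1] [array([ 584.3, -112.4]), array([100.4,  19.7]), np.float64(80.6)]
```

```bash
python3 -m inch '[[0,0,0,0,-0.1,0,1],[0,0,0,0,-0.1,0,1],[0,0,0,0,0,0,1],[0,0,0,0,0,0,1],[0,0,0,0,0,0,1]]'
python3 chk.py; python3 - <<'E'
from h import *
# mark: dark line columns on wall tops seen by wrist, relative to board front
f=grab_frame("wrist");P=cloud(f);z=P[...,2];a=np.radians(10.6);c,s=np.cos(a),np.sin(a)
A=c*P[...,0]+s*P[...,1];B=-s*P[...,0]+c*P[...,1]
for side in(1,-1):
    w=(np.abs(B+115-side*72)<4)&(z>22)&(z<34);g=f["pixels"].max(-1)
    d=w&(g<60)&(A>515)&(A<560);print(side,w.sum(),d.sum(),np.percentile(A[d],[5,50,95]) if d.sum()>5 else "")
m=(z>34)&(z<46)&(A>500)&(A<560)&(np.abs(B+115)<64);
for lo in range(-60,61,20):
    k=m&(np.abs(B+115-lo)<10)&(z>39.5)
    if k.sum()>20: print(lo,k.sum(),np.percentile(A[k],[1,5,50]).round(1))
E
```

```text
clock: 16.6
eef_pos: [599.9, -4.8, 71.7]
tcp_rot: [3.134, 0.001, 1.756]
contact_force: [9.6, 3.0, -10.7]
opening: 0.181
grasp_force: 59.1
tcp 588.7596111429835 -115.01943489180402 71.70303987779472 0.18073702196670405 59.08537030220032 [  9.57048381   3.04458073 -10.66069027]
wrist bar 7585 [571.  589.  606.7] [array([ 587.9, -112.1]), array([95.6, 42.3]), np.float64(78.0)]
wrist board 3596 [535.9 543.1 549. ] [array([542. , -99.1]), array([88.2, 14.5]), np.float64(89.9)]
wrist wide 17404 [424.1 453.6 481.9] [array([ 452.4, -117.4]), array([110.7,  62.1]), np.float64(89.7)]
wrist narrow 14506 [481.7 505.2 548.8] [array([ 514.8, -109.7]), array([ 79.4, 116.4]), np.float64(5.8)]
top bar 39 [577.5 582.1 595.9] [array([ 582.3, -115.6]), array([100.9,  20. ]), np.float64(82.6)]
1 6026 13 [546.66416624 546.91916632 547.12181313]
-1 1347 2 
-20 440 [536.1 536.7 544. ]
0 759 [535.5 536.4 542.8]
20 852 [535.4 536.2 542.7]
40 948 [535.4 536.5 542.8]
60 708 [535.8 536.6 542.8]
```

```bash
python3 -m inch '[[0,0,0,0,0,0,1],[0,0,0,0,0,0,1],[0,0,0,0,0,0,1],[0,0,0,0,0,0,1]]'; python3 -c "
from rig import r
print(r.sign_off())"
```

```text
clock: 17.08
eef_pos: [599.9, -4.8, 71.7]
tcp_rot: [3.134, 0.001, 1.756]
contact_force: [10.1, 3.3, -10.1]
opening: 0.186
grasp_force: 59.1
the job is handed in; nothing more can be done
None
```

I handed the job in at about 17 s (no verdict came back): both offcuts lie flat and crosswise in the tray, and the gripper still holds the presser bar, drawn an estimated 73–74 mm (mark at 74).

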